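# Extend the test-stand strut to its next latch hole

### The job

Lengthen the telescoping side strut of the test stand: press its sprung button in so that the inner tube springs free, then draw the inner tube out by its upright grip post until the button pops up through the hole in the dark collar. Give it a steady tug of about 10 N there to prove that it is caught, then let go. Never strain the button with more than about 20 N, and leave the other things on the bench where they are.

Things in the scene. Friction and masses are not known exactly. Their poses are not given: they have to be found in the camera images.
- prop: the strut's fixed holder: aluminium base plate 190 x 110 x 10 mm, two grey saddles, and a level square aluminium outer tube, 34 mm wide, 157 mm long, top face 87 mm above the bench. Origin at bench level under the tube's axis, 2 mm inside the tube's mouth; x runs along the tube out of the mouth (the way the inner tube is drawn), z up. It cannot move
- first_hole (a point): centre of the 14 mm round hole in the outer tube's top face (87 mm above the bench, 85 mm behind the holder's origin), which holds the button at the start; axes as the holder's
- mouth (a point): centre of the outer tube's mouth, 70 mm above the bench; axes as the holder's. Over it a dark steel square collar (40 mm wide, 82 mm long, top 89.5 mm above the bench) is clamped immovably where the last user left it. In its top, 62 mm from its rear end, is a like 14 mm hole, 97 to 145 mm beyond the first hole: just where is not measured, it must be felt or seen
- strut (a joint): how far the steel inner tube (28 mm square) is drawn out, m: 0 with the button central in the first hole (0.002 at the start), end stop 0.170. It slides without tilting against 2.5 N of friction, 0.5 N from the button and 40 N per m/s. A hidden spring (15 N) throws it 10 mm out when the button is pressed flush (0.010 then, so the hole is 87 to 135 mm further); after that it stays where it is left
- grip (a point): point on the inner tube's upright aluminium grip post, 16 mm below its top. The post is 16 mm along the tube and 30 mm across, 87 to 131 mm above the bench, 215 mm ahead of the button, and moves with the inner tube. It can be pinched from above, along the tube or across it; axes as the holder's
- button: sprung steel latch button: round-topped pin, 12 mm in diameter, standing up out of the inner tube. Origin at its top, z up. Popped up in a hole, its top is 96 mm above the bench; under the tube's wall it rides at 85 mm. Pushing it in takes 2 N, 4 N when flush with the outer tube (the fingers then meet the tube). In a hole it has 1 to 2 mm of play, then locks the tube both ways
- button_tip (a point): the top of the button, at the button's origin; it travels with the inner tube
- wrench: loose steel open-end wrench, 150 mm long, lying on the bench beside the strut; leave alone
- fitting: loose brass tube fitting, 26 mm wide, 34 mm tall, standing beside the holder; leave alone
- endcap: loose round steel cap, 32 mm wide, 18 mm tall, beside the holder; leave alone
- filter: loose steel filter cartridge, 40 mm wide, 106 mm tall, standing on the bench; leave alone
- gauge: loose cream hand-held force gauge, 190 x 62 x 47 mm, lying on the bench; leave alone
- jar: loose glass jar, 52 mm wide, 75 mm tall; leave alone
- tray: loose steel parts tray, 160 x 110 x 30 mm; leave alone

How it is judged:
By the outcome, as a careful person would: the job done as asked, in the order asked, and still so for the second after the job is handed in, with the robot touching nothing.
It also fails if it takes over 48 s, if anything falls off the work surface, if the arm or the gripper's body presses on something with over 40 N, if the wrist force passes 120 N, or if a joint passes its speed limit or range.

### The arm

A 6-joint arm with a two-finger parallel gripper is mounted at the origin on the work surface. World frame = base frame: x ahead of the robot, y to its left, z up, the work surface at z = 0. Lengths are in m, angles in rad, forces in N, time in s.
With the tool pointing down it reaches from about 0.375 to 0.9 m from the base axis. Payload 3.1 kg.
Tool frame: the origin (TCP) lies at the very end of the fingers, on their centre line; the grasp point (between the pads) lies 19 mm behind it (manip.pinch_z is the distance from the TCP to the grasp point, in m); z points along the fingers, y is the line along which they close (so a half turn about z gives the same grasp; the last joint's range is limited). The gripper opens to 85 mm and grips with 20 to 120 N. Pads are 22 mm wide; open, the fingers measure 114 mm over their backs; the gripper's body (76 mm by 85 mm) begins 54 mm behind the grasp point. The pads swing forward as they close: fully open they stand 13 mm farther back than shut.
Start: joints at [-1.429, 0.527, 1.433, -0, 1.181, -0.178], TCP at [0.197, -0.593, 0.231] pointing down, gripper open.
Joint ranges: [-3.08, 3.08], [-0.75, 2.2], [0.22, 2.44], [-1.43, 4.57], [0, 2.65], [-2.85, 2.85]. Speed limits (rad/s): [2.79, 2.79, 3.14, 3.14, 3.14, 3.14].

### API

Orientations are given as a unit quaternion [x, y, z, w].
In Python, from station import manip gives the robot as it stands.
- The arm moves only by the tool servo_tool, never from a script. Its argument "commands" is one flat list of numbers, 7 for each row, row after row: the shift along the tool's x, y, z each as a share of 500 mm, from -1 to 1, then the turn, a rotation vector about the tool's x, y, z each as a share of 360 degrees, from -1 to 1, then the opening, from -1 (shut) to 1 (fully open). In form: [dx, dy, dz, rx, ry, rz, claw, dx, dy, dz, rx, ry, rz, claw, ...]. A call has 1 to 12 rows; each row shifts and turns the commanded pose from where the row before left it, along the tool's axes as they then stand; what a row does not reach is not made up. A row lasts 1/12 s, in which the tool goes at most 41.7 mm and 7.16 degrees, less where a joint would pass 70% of its speed; a pose out of reach is approached as far as the arm can. A call with a number of a shift or a turn outside -1 to 1 is refused whole. A call with a gripper value outside its range is refused whole. The fingers move at their own pace and stop on an object; "force" is the grip in N (left out, the last holds). Time passes only in rows, so rows that do not move let the fingers close. It gives the time, the measured TCP pose, the force, the opening and the grip force at its end, in the units of the state.
- manip.sense(): the state, without advancing time (a new reading comes with each control period).
- manip.snapshot(name): name is "scene" or "top" or "wrist"; returns a dict with "img" (420x560x3 uint8, red, green, blue), "mtx" (3x3 intrinsics, pixels), "world_to_cam" (4x4, takes a point from world to camera coordinates). Camera axes: x right, y up, looking along -z (the intrinsics and any distortion apply to the point x, -y, -z); pixel columns grow to the right and rows downward; lengths in m; the calibration is good to about 2 mm. A picture is of the moment at which its call begins. There is no depth.
- manip.sign_off(): hands the job in; it is judged then, once.
Trained networks look in a picture, given as the dict that the camera call returned (one of the last four; its "shot" number tells which), for a name from the list of things; names that differ only in an ending like _2 or _b are one class to them, and where a whole thing is asked for, a point or a joint stands for the part that bears it (a point fixed in the world has none). Each returns a list of dicts, best first, with "conf" (0 to 1); they miss things now and then, are a little off and sometimes report something else, mostly with a low value. They report only what shows in the picture. A call takes as long as a camera call.
- manip.look_for(picture, query): "box" ([left, top, width, height] in pixels, round what is visible of it).
- manip.silhouettes(picture, query): "pixels" (420x560 bool, what is visible of it) and "box" ([left, top, width, height] in pixels, round what is visible of it).
The state is a dict: "t": time; "q": joint angles; "qd": joint speeds; "tau": joint torques, N m; "tcp_pos": TCP position; "tool_rot": TCP orientation; "force": force on the tool from outside, world axes, zero at the start; "ft_torque": the same for the moment, N m; "finger_gap": opening from 0.0 (shut) to 1.0 (fully open); "gripper_force": force on a finger pad.
Only numpy, scipy, OpenCV 4.12 (cv2) and the standard library are available. Lean on these libraries where they do the work, as an engineer would, in place of code of your own. Each camera call takes 0.05 s, during which the arm holds its last target. There are 200 camera calls.

## Working session

There is one attempt and no reset: what is moved stays moved. The work goes in short steps, Python scripts to look and compute and a tool call to move; the robot and the scene stay as the last step left them, time stands still between calls to the robot, and variables do not carry over. Pictures are saved under pics/ and viewed, at most 10 in all, crops included, and the job is handed in when it is done.

Besides the shell and the picture viewer there is one more tool, called after "Request:" as name(argument=value, ...), one argument or row to a line, values as JSON. servo_tool: Moves the arm, as the interface text tells. Its arguments: {"type":"object","properties":{"commands":{"type":"array"},"force":{"type":"number"}},"required":["commands"]}

```bash
mkdir -p pics; ls
cat > h.py <<'E'
import numpy as np, cv2
from station import manip
from scipy.spatial.transform import Rotation as R
def proj(s,P):
    P=np.atleast_2d(P); W=s["world_to_cam"]; c=P@W[:3,:3].T+W[:3,3]
    c=c*[1,-1,-1]; u=c@np.array(s["mtx"]).T; return u[:,:2]/u[:,2:]
def onplane(s,px,z):
    W=np.array(s["world_to_cam"]); o=-W[:3,:3].T@W[:3,3]
    d=np.linalg.inv(s["mtx"])@[px[0],px[1],1]; d=W[:3,:3].T@(d*[1,-1,-1])
    return o+d*(z-o[2])/d[2]
E
python3 - <<'E'
from h import *
S={}
for n in["scene","top"]:
    s=manip.snapshot(n);S[n]=s;print(n,[k for k in s if k not in("img",)])
    W=np.array(s["world_to_cam"]);print(-W[:3,:3].T@W[:3,3])
    for q in["button","grip","prop","first_hole","strut"]:
        print(q,[(np.round(d["box"]),round(d["conf"],2)) for d in manip.look_for(s,q)[:2]])
im=[cv2.resize(S[n]["img"][:,:,::-1],(800,600)) for n in S]
for n,i in zip(S,im): cv2.imwrite(f"pics/{n}0.png",i)
print(manip.sense())
E
```

```text
pics
scene ['mtx', 'world_to_cam', 'shot']
[0.90962748 0.33394103 0.92200787]
button []
grip [(array([258., 184.,  29.,  28.]), 0.97)]
prop [(array([190., 139.,  99.,  74.]), 0.64)]
first_hole [(array([189., 134., 100.,  83.]), 0.97)]
strut [(array([259., 183.,  32.,  30.]), 0.82)]
top ['mtx', 'world_to_cam', 'shot']
[ 0.35050011 -0.006098    1.43263946]
button [(array([277., 190., 101.,  34.]), 0.16)]
grip [(array([275., 194.,  78.,  16.]), 0.66), (array([276., 188.,  99.,  36.]), 0.49)]
prop [(array([278., 189.,  97.,  35.]), 0.97)]
first_hole [(array([275., 186., 104.,  38.]), 0.56)]
strut [(array([275., 194.,  76.,  15.]), 0.6)]
{'t': 0.6, 'q': array([-1.42848870e+00,  5.27478295e-01,  1.43269699e+00,  7.31002486e-06,
        1.18136605e+00, -1.78528817e-01]), 'qd': array([-0.0002371 , -0.00075665, -0.00035685,  0.00169031,  0.00247747,
        0.00197916]), 'tau': array([-3.81647887e-04, -4.42047393e+01, -1.78325272e+01, -2.22202261e-04,
        1.11277655e-03,  3.10835816e-06]), 'tcp_pos': array([ 0.19711166, -0.59309336,  0.23132471]), 'tool_rot': array([9.87160788e-01, 1.59729703e-01, 2.91617150e-06, 2.57149494e-05]), 'force': array([0.53544693, 1.12920062, 0.15978053]), 'ft_torque': array([-0.03249672,  0.00312129,  0.03789364]), 'gripper_force': 0.0, 'finger_gap': 0.9986932733765364}
```

View pics/scene0.png

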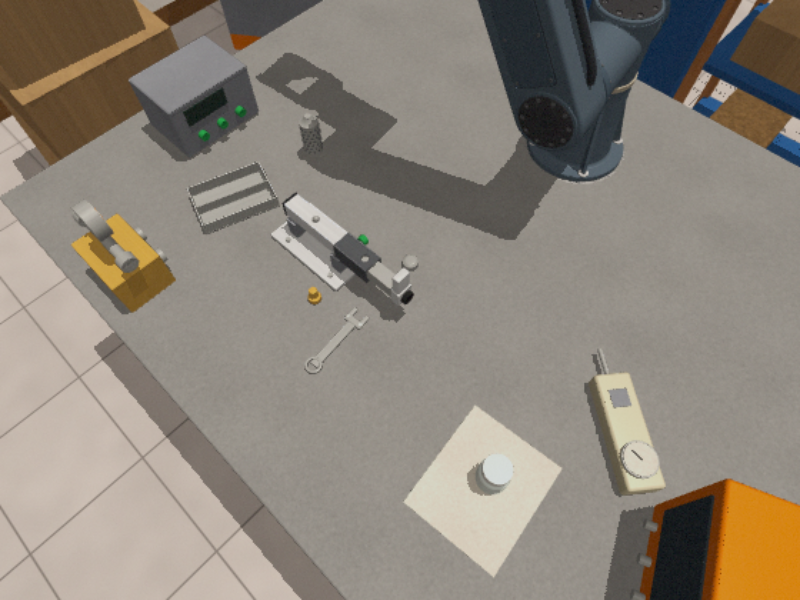

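View pics/top0.png

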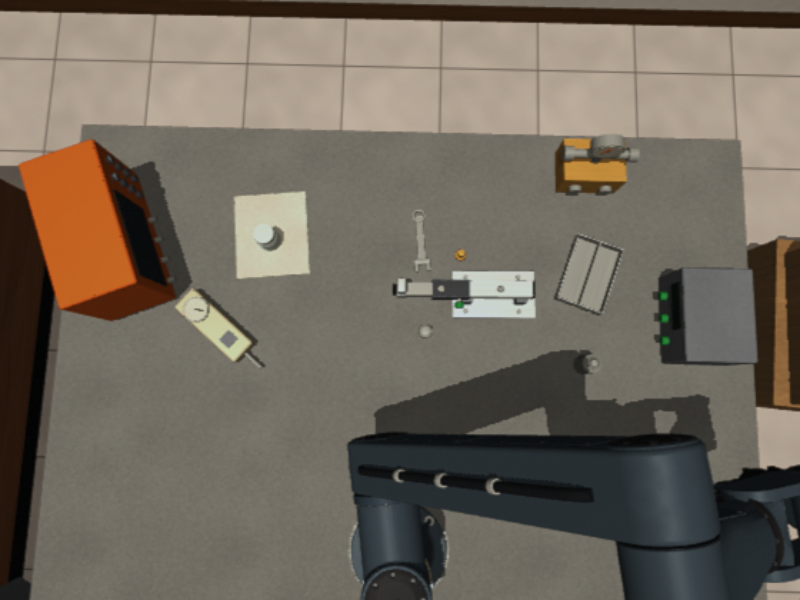

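The scene view shows the button at about (316,218), the dark collar hole at (366,259) and the post at (402,280). The top view shows the button at (501,289), collar at (433–470, 289) and post at (401,285), so the strut is drawn towards world +y. Next I'll turn these pixels into positions.

Run:
```python
from h import *
k=1/1.42857
t=manip.snapshot("top");s=manip.snapshot("scene")
for n,a,b,z in[("btn",(501,289),(316,218),.096),("post",(401,281),(402,273),.131),("hole",(452,289),(366,259),.0895),("fit",(461,253),None,.034),("cap",(425,330),None,.018),("filter",(590,360),None,.106)]:
    print(n,onplane(t,np.array(a)*k,z).round(4),None if b is None else onplane(s,np.array(b)*k,z).round(4))
def crop(S,x,y,w,h,f,n): cv2.imwrite(n,cv2.resize(S["img"][y:y+h,x:x+w,::-1],None,fx=f,fy=f,interpolation=cv2.INTER_CUBIC))
c1=cv2.resize(t["img"][180:230,270:385,::-1],(800,348),interpolation=2)
c2=cv2.resize(s["img"][125:220,180:305,::-1],(800,608),interpolation=2)
cv2.imwrite("pics/c.png",np.vstack([cv2.resize(c1,(520,226)),cv2.resize(c2,(520,372))]))
```

```text
btn [ 0.5673 -0.2117  0.096 ] [ 0.57   -0.2007  0.096 ]
post [0.5733 0.0057 0.131 ] [0.5611 0.0101 0.131 ]
hole [ 0.5656 -0.1057  0.0895] [ 0.5662 -0.0732  0.0895]
fit [ 0.6586 -0.1293  0.034 ] None
cap [ 0.4809 -0.0509  0.018 ] None
filter [ 0.4182 -0.3989  0.106 ] None
```

View pics/c.png

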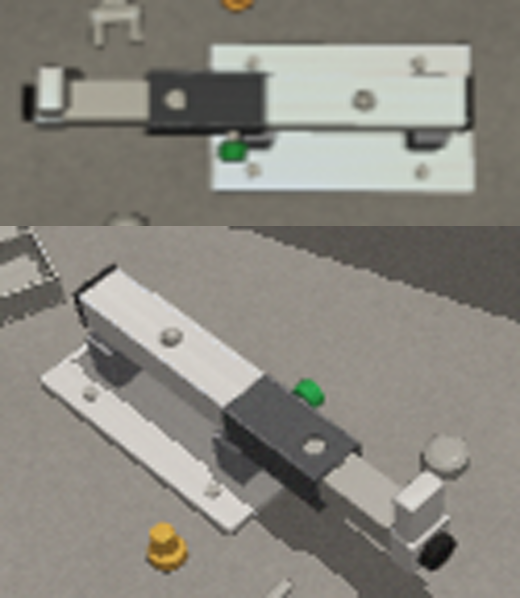

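The crop shows the button at (364,100) above and (171,334) below. The collar hole is at (176,99) and (314,445), and the post's top at (51,80) and (418,492). I'll triangulate with both views.

Run:
```python
from h import *
t=manip.snapshot("top");s=manip.snapshot("scene")
a=lambda p:np.array([270+p[0]/4.522,180+p[1]/4.52]); b=lambda p:np.array([180+p[0]/4.16,125+(p[1]-226)/3.916])
for n,p,q,z in[("btn",(364,99),(171,333),.096),("hole",(176,99),(314,445),.0895),("post",(51,78),(418,492),.131),
 ("tubeR1",(466,76),(118,270),.087),("tubeR2",(466,124),(82,298),.087),("collF1",(148,73),(360,447),.0895),("collF2",(148,128),(322,480),.0895),("collB1",(266,73),(263,376),.0895),("collB2",(266,128),(226,408),.0895)]:
    print(n,onplane(t,a(p),z).round(4),onplane(s,b(q),z).round(4))
W=manip.snapshot("wrist");print(W["mtx"]);w=np.array(W["world_to_cam"]);print(-w[:3,:3].T@w[:3,3], w[:3,:3])
```

```text
btn [ 0.5685 -0.211   0.096 ] [ 0.5696 -0.2015  0.096 ]
hole [ 0.5662 -0.0824  0.0895] [ 0.5667 -0.0753  0.0895]
post [0.5717 0.0039 0.131 ] [0.5663 0.012  0.131 ]
tubeR1 [ 0.588  -0.2829  0.087 ] [ 0.5535 -0.2732  0.087 ]
tubeR2 [ 0.5543 -0.2828  0.087 ] [ 0.586  -0.2716  0.087 ]
collF1 [ 0.584  -0.0627  0.0895] [ 0.5483 -0.0539  0.0895]
collF2 [ 0.5455 -0.0634  0.0895] [ 0.582  -0.0529  0.0895]
collB1 [ 0.5861 -0.1443  0.0895] [ 0.5507 -0.1374  0.0895]
collB2 [ 0.5476 -0.1447  0.0895] [ 0.5843 -0.1354  0.0895]
[[346.45986425   0.         276.19687026]
 [  0.         346.45986425 209.44981579]
 [  0.           0.           1.        ]]
[ 0.27625237 -0.56542012  0.37355656] [[ 3.15351663e-01 -9.48974882e-01  4.54536161e-05]
 [ 8.97839127e-01  2.98343346e-01 -3.23845875e-01]
 [ 3.07308040e-01  1.02166145e-01  9.46109849e-01]]
```

Request:
servo_tool(
  commands=[0.03,-0.03,0,0,0,0.016,-1,0.05,-0.05,0,0,0,0.016,-1,0.05,-0.05,0,0,0,0.016,-1,0.05,-0.05,0,0,0,0,-1,0.05,-0.05,0,0,0,0,-1,0.05,-0.05,0,0,0,0,-1,0.05,-0.05,0,0,0,0,-1,0.05,-0.05,0,0,0,0,-1,0.05,-0.05,0,0,0,0,-1,0.05,-0.05,0,0,0,0,-1,0.05,-0.05,0,0,0,0,-1,0.05,-0.05,0,0,0,0,-1],
  force=30,
)

```text
t: 1.85
tcp_pos: [0.4691, -0.2858, 0.2315]
tool_rot: [1.0, 0.01, 0.0, 0.0]
force: [0.0, -1.2, -0.4]
finger_gap: 0.004
gripper_force: 0.0
```

Request:
servo_tool(
  commands=[0.05,-0.04,0.03,0,0,0,-1,0.05,-0.04,0.03,0,0,0,-1,0.05,-0.04,0.03,0,0,0,-1,0.02,-0.02,0.03,0,0,0,-1,0,0,0,0,0,0,-1,0,0,0,0,0,0,-1],
)

```text
t: 2.35
tcp_pos: [0.5514, -0.2146, 0.1705]
tool_rot: [1.0, 0.011, -0.001, -0.0]
force: [-0.3, -0.6, -0.2]
finger_gap: 0.001
gripper_force: 0.0
```

Run:
```python
from h import *
s=manip.snapshot("wrist");st=manip.sense();print(st["tcp_pos"],st["tool_rot"],st["force"],st["t"])
np.savez("w1.npz",**{k:s[k] for k in("img","mtx","world_to_cam")})
for q in["button","first_hole","grip","prop"]:print(q,[(np.round(d["box"]),round(d["conf"],2)) for d in manip.look_for(s,q)[:2]])
print(proj(s,[[.569,-.206,.096],[.5665,-.078,.0895],st["tcp_pos"]]))
cv2.imwrite("pics/w1.png",cv2.resize(s["img"][:,:,::-1],(800,600)))
```

```text
[ 0.55142378 -0.21570126  0.1713338 ] [ 9.99950199e-01  9.97295580e-03 -3.59568731e-04  1.02849134e-04] [-0.01829385 -0.23514191 -0.56361943] 2.4
button [(array([256., 184.,  19.,  21.]), 0.66)]
first_hole [(array([  0., 101., 380., 125.]), 0.57), (array([255., 184.,  18.,  21.]), 0.18)]
grip []
prop [(array([  1., 102., 380., 124.]), 0.79)]
[[265.73030583 196.91934303]
 [ 75.09510754 193.70792614]
 [281.44631229 280.97150576]]
```

View pics/w1.png

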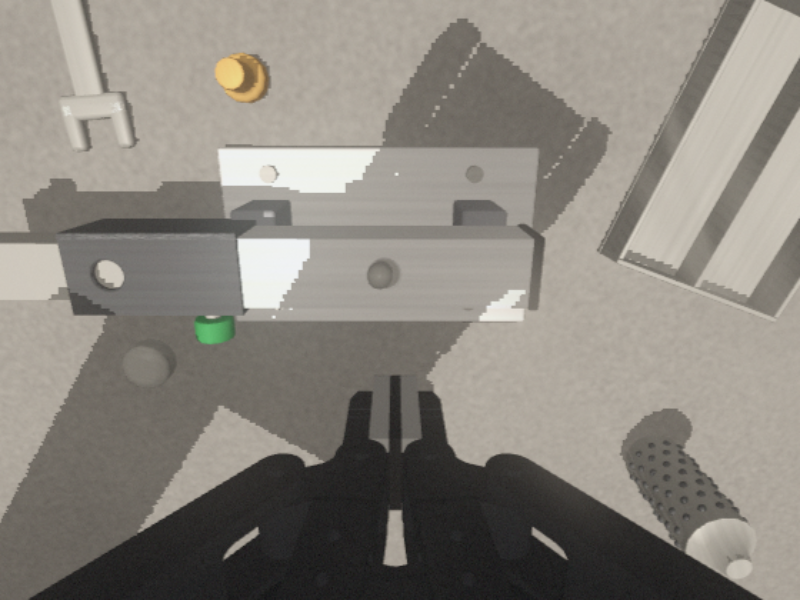

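The wrist view shows the button at about (379,273), the collar hole at (108,274) and the shut fingertips around (396,378–400).

Run:
```python
from h import *
s=np.load("w1.npz");k=.7
st=manip.sense()
for n,p,z in[("btn",(379,272),.096),("hole",(109,274),.0895),("tip",(396,400),st["tcp_pos"][2]),
 ("collB1",(244,225),.0895),("collB2",(243,310),.0895),("collF1",(62,232),.0895),("collF2",(75,314),.0895),("tubeR1",(527,235),.087),("tubeR2",(527,308),.087)]:
    print(n,onplane(s,np.array(p)*k,z).round(4))
```

```text
btn [ 0.5734 -0.2057  0.096 ]
hole [ 0.5679 -0.079   0.0895]
tip [ 0.5525 -0.2137  0.1724]
collB1 [ 0.5923 -0.1441  0.0895]
collB2 [ 0.5512 -0.1404  0.0895]
collF1 [ 0.5874 -0.0609  0.0895]
collF2 [ 0.5474 -0.0593  0.0895]
tubeR1 [ 0.59   -0.2735  0.087 ]
tubeR2 [ 0.5543 -0.2774  0.087 ]
```

Request:
servo_tool(
  commands=[0.012,-0.005,0.02,0,0,0,-1,0.012,-0.005,0.04,0,0,0,-1,0.012,-0.004,0.04,0,0,0.002,-1,0.006,-0.002,0.03,0,0,0,-1,0,0,0,0,0,0,-1,0,0,0,0,0,0,-1,0,0,0,0,0,0,-1],
)

```text
t: 3.18
tcp_pos: [0.5728, -0.2077, 0.1068]
tool_rot: [1.0, 0.003, 0.0, 0.0]
force: [-0.1, -0.8, -0.0]
finger_gap: -0.0
gripper_force: 0.0
```

Run:
```python
from h import *
s=manip.snapshot("wrist");st=manip.sense();print(st["tcp_pos"],st["tool_rot"],st["force"],st["t"])
print([(np.round(d["box"]),round(d["conf"],2)) for d in manip.look_for(s,"button")[:2]])
print(proj(s,[st["tcp_pos"],[.572,-.207,.096]]))
cv2.imwrite("pics/w2.png",cv2.resize(s["img"][150:360,140:420,::-1],(800,600)))
```

```text
[ 0.57301192 -0.20781897  0.10729432] [9.99994785e-01 3.08327064e-03 8.27835952e-04 4.88445094e-04] [0.99791876 0.76121061 1.12452767] 3.2333
[(array([264., 253.,  22.,  11.]), 0.57)]
[[279.41560232 280.04198705]
 [277.53185654 270.09831768]]
```

View pics/w2.png

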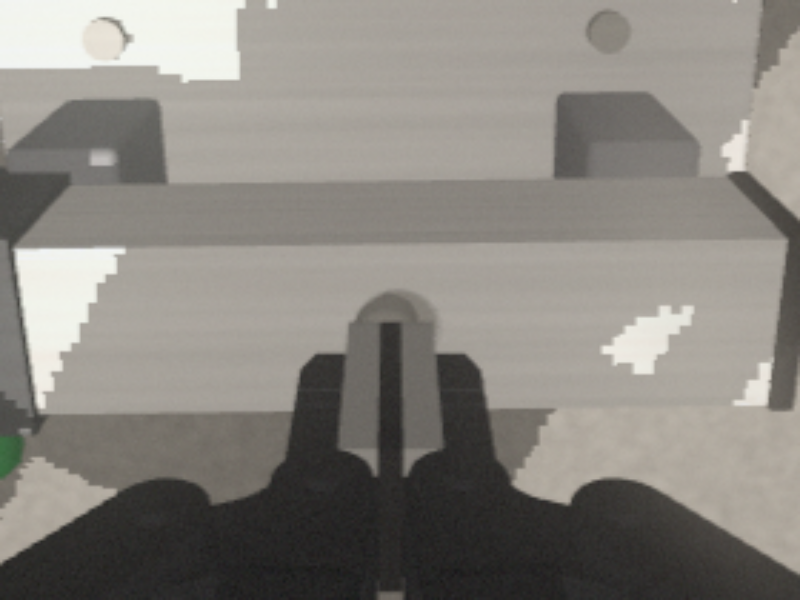

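Request:
servo_tool(
  commands=[0,0.002,0.005,0,0,-0.002,-1,0,0,0.005,0,0,0,-1,0,0,0.005,0,0,0,-1,0,0,0.005,0,0,0,-1,0,0,0.005,0,0,0,-1,0,0,0.005,0,0,0,-1,0,0,0.004,0,0,0,-1,0,0,0.002,0,0,0,-1,0,0,0,0,0,0,-1,0,0,0,0,0,0,-1],
)

```text
t: 4.12
tcp_pos: [0.5725, -0.2078, 0.0884]
tool_rot: [1.0, 0.01, 0.0, -0.0]
force: [-0.6, 1.9, 1.7]
finger_gap: 0.002
gripper_force: 0.9
```

Request:
servo_tool(
  commands=[0,0,0.001,0,0,0,-1,0,0,0.001,0,0,0,-1,0,0,0.001,0,0,0,-1,0,0,0,0,0,0,-1],
)

```text
t: 4.45
tcp_pos: [0.5725, -0.2081, 0.0871]
tool_rot: [1.0, 0.01, -0.0, -0.0]
force: [-0.8, 1.6, 4.9]
finger_gap: -0.001
gripper_force: 2.3
```

Request:
servo_tool(
  commands=[0,0,0.001,0,0,0,-1,0,0,0.0005,0,0,0,-1,0,0,0,0,0,0,-1],
)

```text
t: 4.7
tcp_pos: [0.5726, -0.2081, 0.087]
tool_rot: [1.0, 0.01, 0.0, 0.0]
force: [-1.8, 1.3, 8.2]
finger_gap: 0.004
gripper_force: 4.2
```

Run:
```python
from h import *
s=manip.snapshot("scene")
print([(np.round(d["box"]),round(d["conf"],2)) for d in manip.look_for(s,"grip")[:2]])
```

```text
[(array([252., 178.,  37.,  39.]), 0.88)]
```

Request:
servo_tool(
  commands=[0,0,-0.03,0,0,0,-1,0,0,-0.07,0,0,0,-1,0,-0.02,-0.06,0,0,0,1,0,-0.07,0,0,0,0,1,0,-0.07,0,0,0,0,1,0,-0.07,0,0,0,0,1,0,-0.07,0,0,0,0,1,0,-0.07,0,0,0,0,1,0,-0.05,0,0,0,0,1,0,-0.027,0,0,0,0,1,0,0,0,0,0,0,1,0,0,0,0,0,0,1],
)

```text
t: 5.8
tcp_pos: [0.5685, 0.015, 0.1659]
tool_rot: [1.0, 0.01, 0.0, 0.0]
force: [0.9, -0.4, 0.1]
finger_gap: 0.999
gripper_force: 0.0
```

Run:
```python
from h import *
s=manip.snapshot("wrist");st=manip.sense();print(st["tcp_pos"],st["tool_rot"],st["force"],st["t"],st["finger_gap"])
np.savez("w2.npz",**{k:s[k] for k in("img","mtx","world_to_cam")})
print([(np.round(d["box"]),round(d["conf"],2)) for d in manip.look_for(s,"grip")[:2]])
print(proj(s,[[.568,.0155,.131],[.5672,-.079,.0895]]))
cv2.imwrite("pics/w3.png",cv2.resize(s["img"][:,:,::-1],(800,600)))
```

```text
[0.56863955 0.01422393 0.16589771] [9.99953211e-01 9.65885644e-03 1.84555192e-04 4.97546769e-04] [ 0.19211183 -0.85485995 -0.14343323] 5.85 0.9976816320948697
[(array([246., 189., 179.,  85.]), 0.81)]
[[277.68785748 248.67300829]
 [416.65270532 225.95024754]]
```

View pics/w3.png

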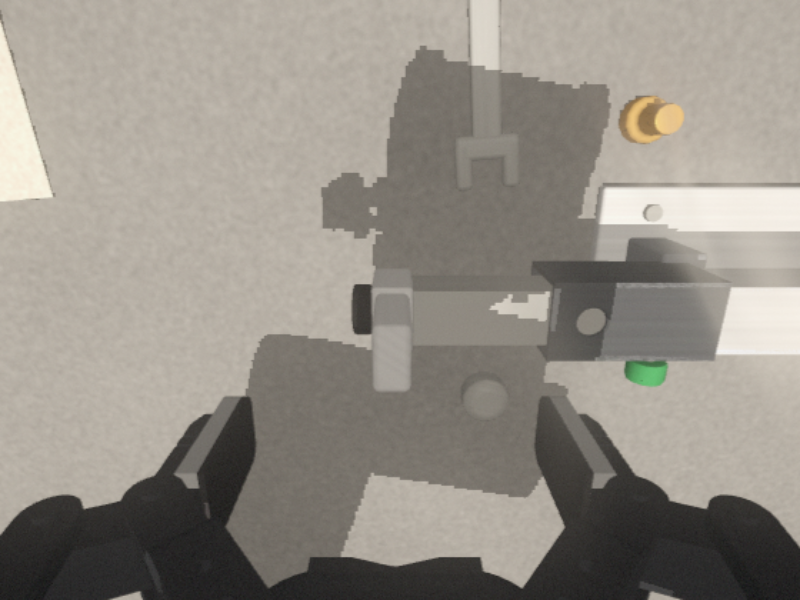

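The post's top face is centred near (392,343), between fingers whose midpoint is column 397. The collar hole is at (591,321).

Run:
```python
from h import *
s=np.load("w2.npz");k=.7
for n,p,z in[("post",(392,343),.131),("hole",(591,321),.0895),("pr",(411,343),.131),("pl",(373,343),.131),("ptop",(392,295),.131),("pbot",(392,390),.131),("collF",(540,335),.0895),("collB",(728,300),.0895)]:
    print(n,onplane(s,np.array(p)*k,z).round(4))
```

```text
post [0.5732 0.0174 0.131 ]
hole [ 0.5681 -0.0769  0.0895]
pr [0.5734 0.01   0.131 ]
pl [0.5731 0.0249 0.131 ]
ptop [0.5929 0.0178 0.131 ]
pbot [0.5526 0.0171 0.131 ]
collF [ 0.5604 -0.0535  0.0895]
collB [ 0.5799 -0.1393  0.0895]
```

Request:
servo_tool(
  commands=[0,-0.003,0.04,0,0,0,1,0,0,0.05,0,0,0,1,0,0,0.035,0,0,0,1,0,0,0.013,0,0,0,1,0,0,0,0,0,0,-1,0,0,0,0,0,0,-1,0,0,0,0,0,0,-1,0,0,0,0,0,0,-1,0,0,0,0,0,0,-1,0,0,0,0,0,0,-1,0,0,0,0,0,0,-1,0,0,0,0,0,0,-1],
  force=40,
)

```text
t: 6.9
tcp_pos: [0.5688, 0.0166, 0.0981]
tool_rot: [1.0, 0.01, 0.001, 0.0]
force: [-1.0, -1.1, 5.6]
finger_gap: 0.179
gripper_force: 42.9
```

Request:
servo_tool(
  commands=[0,-0.004,0,0,0,0,-1,0,-0.008,0,0,0,0,-1,0,-0.008,0,0,0,0,-1,0,-0.008,0,0,0,0,-1],
)

```text
t: 7.23
tcp_pos: [0.5685, 0.0289, 0.098]
tool_rot: [1.0, 0.01, 0.001, 0.002]
force: [-1.3, -7.3, 5.7]
finger_gap: 0.182
gripper_force: 42.7
```

Request:
servo_tool(
  commands=[0,-0.016,0,0,0,0,-1,0,-0.02,0,0,0,0,-1,0,-0.02,0,0,0,0,-1,0,-0.02,0,0,0,0,-1,0,-0.02,0,0,0,0,-1,0,-0.02,0,0,0,0,-1,0,-0.02,0,0,0,0,-1,0,-0.018,0,0,0,0,-1,0,-0.012,0,0,0,0,-1,0,-0.006,0,0,0,0,-1,0,-0.003,0,0,0,0,-1,0,0,0,0,0,0,-1],
)

```text
t: 8.23
tcp_pos: [0.5667, 0.1178, 0.0981]
tool_rot: [1.0, 0.01, 0.001, 0.0]
force: [-1.1, -1.0, 6.6]
finger_gap: 0.182
gripper_force: 42.9
```

Request:
servo_tool(
  commands=[0,-0.003,0,0,0,0,-1,0,-0.003,0,0,0,0,-1,0,-0.003,0,0,0,0,-1,0,-0.003,0,0,0,0,-1],
)

```text
t: 8.57
tcp_pos: [0.5666, 0.1229, 0.098]
tool_rot: [1.0, 0.01, 0.001, 0.001]
force: [-1.5, -6.0, 5.7]
finger_gap: 0.182
gripper_force: 42.9
```

Request:
servo_tool(
  commands=[0,-0.0015,0,0,0,0,-1,0,-0.0015,0,0,0,0,-1,0,-0.0015,0,0,0,0,-1,0,-0.0015,0,0,0,0,-1],
)

```text
t: 8.9
tcp_pos: [0.5666, 0.126, 0.0981]
tool_rot: [1.0, 0.01, 0.001, 0.001]
force: [-1.1, -5.0, 6.5]
finger_gap: 0.179
gripper_force: 42.9
```

Request:
servo_tool(
  commands=[0,-0.001,0,0,0,0,-1,0,-0.001,0,0,0,0,-1,0,-0.001,0,0,0,0,-1,0,-0.001,0,0,0,0,-1],
)

```text
t: 9.23
tcp_pos: [0.5665, 0.1281, 0.098]
tool_rot: [1.0, 0.01, 0.001, 0.001]
force: [-1.6, -4.4, 6.1]
finger_gap: 0.178
gripper_force: 42.9
```

Request:
servo_tool(
  commands=[0,-0.001,0,0,0,0,-1,0,-0.001,0,0,0,0,-1,0,-0.001,0,0,0,0,-1,0,-0.001,0,0,0,0,-1],
)

```text
t: 9.57
tcp_pos: [0.5665, 0.1304, 0.0981]
tool_rot: [1.0, 0.01, 0.001, 0.001]
force: [-1.8, -3.3, 5.8]
finger_gap: 0.18
gripper_force: 42.9
```

Request:
servo_tool(
  commands=[0,-0.001,0,0,0,0,-1,0,-0.001,0,0,0,0,-1,0,-0.001,0,0,0,0,-1,0,-0.001,0,0,0,0,-1],
)

```text
t: 9.9
tcp_pos: [0.5664, 0.1332, 0.0981]
tool_rot: [1.0, 0.01, 0.001, 0.0]
force: [-1.9, -0.2, 7.0]
finger_gap: 0.181
gripper_force: 42.9
```

Request:
servo_tool(
  commands=[0,-0.001,0,0,0,0,-1,0,-0.001,0,0,0,0,-1],
)

```text
t: 10.07
tcp_pos: [0.5664, 0.1345, 0.0981]
tool_rot: [1.0, 0.01, 0.001, -0.0]
force: [-0.9, 0.8, 6.0]
finger_gap: 0.18
gripper_force: 43.0
```

Request:
servo_tool(
  commands=[0,-0.001,0,0,0,0,-1,0,0,0,0,0,0,-1],
)

```text
t: 10.23
tcp_pos: [0.5664, 0.1348, 0.0981]
tool_rot: [1.0, 0.01, 0.001, 0.0]
force: [-1.0, -1.1, 6.6]
finger_gap: 0.179
gripper_force: 42.9
```

Run:
```python
from h import *
s=manip.snapshot("wrist");c=manip.snapshot("scene");print(manip.sense()["force"],manip.sense()["tcp_pos"])
for q in(s,c):print([(np.round(d["box"]),round(d["conf"],2)) for d in manip.look_for(q,"button")[:2]])
a=proj(s,[.566,-.079,.0895])[0];b=proj(c,[.5667,-.075,.0895])[0];print(a,b)
def cr(S,p,w):
    x,y=[int(min(max(v-w,0),m-2*w)) for v,m in zip(p,(560,420))]; return cv2.resize(S["img"][y:y+2*w,x:x+2*w,::-1],(390,390),interpolation=2)
cv2.imwrite("pics/w4.png",np.hstack([cr(s,a,60),cr(c,b,30)]))
```

```text
[-1.00686252  0.11171483  6.01646627] [0.5663556  0.13486958 0.09806732]
[]
[]
[711.55267    279.16237464] [255.57150145 180.99947771]
```

View pics/w4.png

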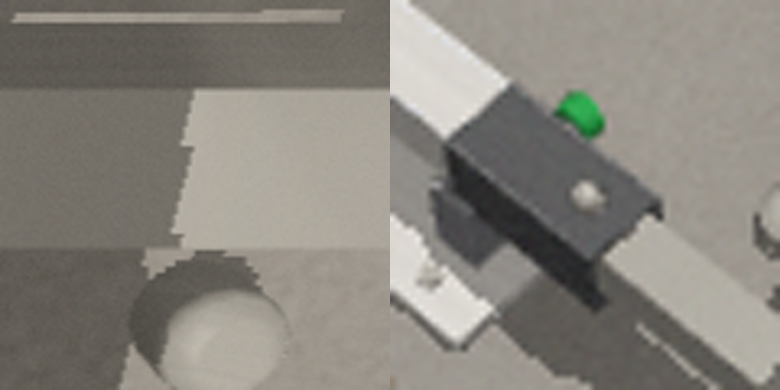

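The scene crop on the right shows a shaded dome standing out of the collar hole at (588,193), so the button seems to have popped up. Next comes the gentle tug.

Request:
servo_tool(
  commands=[0,-0.0006,0,0,0,0,-1,0,-0.0006,0,0,0,0,-1,0,0,0,0,0,0,-1],
)

```text
t: 10.68
tcp_pos: [0.5664, 0.135, 0.0981]
tool_rot: [1.0, 0.01, 0.001, 0.0]
force: [-0.8, -1.7, 6.0]
finger_gap: 0.181
gripper_force: 42.9
```

Request:
servo_tool(
  commands=[0,-0.0006,0,0,0,0,-1,0,-0.0006,0,0,0,0,-1,0,0,0,0,0,0,-1],
)

```text
t: 10.93
tcp_pos: [0.5664, 0.1355, 0.0981]
tool_rot: [1.0, 0.01, 0.001, 0.0]
force: [-0.9, -2.1, 6.5]
finger_gap: 0.18
gripper_force: 42.9
```

Request:
servo_tool(
  commands=[0,-0.001,0,0,0,0,-1,0,-0.0006,0,0,0,0,-1,0,0,0,0,0,0,-1],
)

```text
t: 11.18
tcp_pos: [0.5664, 0.1363, 0.0981]
tool_rot: [1.0, 0.01, 0.001, 0.0]
force: [-0.6, -1.8, 5.7]
finger_gap: 0.182
gripper_force: 42.9
```

Request:
servo_tool(
  commands=[0,-0.0006,0,0,0,0,-1,0,-0.0006,0,0,0,0,-1,0,0,0,0,0,0,-1],
)

```text
t: 11.43
tcp_pos: [0.5663, 0.1369, 0.098]
tool_rot: [1.0, 0.01, 0.001, 0.0]
force: [-1.6, -2.7, 6.0]
finger_gap: 0.18
gripper_force: 42.9
```

Request:
servo_tool(
  commands=[0,-0.0008,0,0,0,0,-1,0,-0.0008,0,0,0,0,-1,0,0,0,0,0,0,-1],
)

```text
t: 11.68
tcp_pos: [0.5663, 0.1375, 0.0981]
tool_rot: [1.0, 0.01, 0.001, 0.001]
force: [-1.3, -2.6, 7.0]
finger_gap: 0.181
gripper_force: 42.9
```

Request:
servo_tool(
  commands=[0,-0.0008,0,0,0,0,-1,0,-0.0008,0,0,0,0,-1,0,0,0,0,0,0,-1],
)

```text
t: 11.93
tcp_pos: [0.5663, 0.1376, 0.0981]
tool_rot: [1.0, 0.01, 0.001, 0.001]
force: [-1.9, -5.7, 6.6]
finger_gap: 0.183
gripper_force: 42.9
```

Request:
servo_tool(
  commands=[0,-0.001,0,0,0,0,-1,0,-0.0006,0,0,0,0,-1,0,0,0,0,0,0,-1],
)

```text
t: 12.18
tcp_pos: [0.5663, 0.1378, 0.0981]
tool_rot: [1.0, 0.01, 0.001, 0.002]
force: [-1.1, -8.1, 6.8]
finger_gap: 0.179
gripper_force: 42.9
```

Request:
servo_tool(
  commands=[0,-0.001,0,0,0,0,-1,0,-0.0008,0,0,0,0,-1,0,0,0,0,0,0,-1,0,0,0,0,0,0,-1],
)

```text
t: 12.52
tcp_pos: [0.5663, 0.1379, 0.098]
tool_rot: [1.0, 0.01, 0.0, 0.002]
force: [-0.9, -9.9, 6.5]
finger_gap: 0.177
gripper_force: 42.9
```

Request:
servo_tool(
  commands=[0,-0.0007,0,0,0,0,-1,0,0,0,0,0,0,-1,0,0,0,0,0,0,-1,0,0,0,0,0,0,-1,0,0,0,0,0,0,-1,0,0,0,0,0,0,-1,0,0,0,0,0,0,-1,0,0,0,0,0,0,-1,0,0,0,0,0,0,-1,0,0,0,0,0,0,-1],
)

```text
t: 13.35
tcp_pos: [0.5663, 0.1379, 0.098]
tool_rot: [1.0, 0.01, 0.0, 0.002]
force: [-1.2, -11.9, 7.0]
finger_gap: 0.184
gripper_force: 42.8
```

Request:
servo_tool(
  commands=[0,0.0015,0,0,0,0,-1,0,0.0015,0,0,0,0,-1,0,0.0015,0,0,0,0,-1,0,0.001,0,0,0,0,-1,0,0,0,0,0,0,-1],
)

```text
t: 13.77
tcp_pos: [0.5663, 0.1376, 0.0981]
tool_rot: [1.0, 0.01, 0.001, 0.0]
force: [-0.5, -2.0, 5.2]
finger_gap: 0.183
gripper_force: 42.9
```

Request:
servo_tool(
  commands=[0,0,0,0,0,0,1,0,0,0,0,0,0,1,0,0,0,0,0,0,1,0,0,0,0,0,0,1,0,0,0,0,0,0,1,0,0,0,0,0,0,1,0,0,-0.03,0,0,0,1,0,0,-0.06,0,0,0,1,0,0,-0.07,0,0,0,1,0,0,-0.04,0,0,0,1,0,0,0,0,0,0,1,0,0,0,0,0,0,1],
)

```text
t: 14.77
tcp_pos: [0.5665, 0.1384, 0.1983]
tool_rot: [1.0, 0.01, 0.002, -0.0]
force: [0.3, -0.3, 0.2]
finger_gap: 0.997
gripper_force: 0.0
```

Run:
```python
from h import *
c=manip.snapshot("scene");t=manip.snapshot("top");st=manip.sense();print(st["force"],st["tcp_pos"],st["finger_gap"])
cv2.imwrite("pics/w5.png",np.hstack([cv2.resize(c["img"][130:230,200:320,::-1],(480,400),interpolation=2),cv2.resize(t["img"][160:260,250:330,::-1],(320,400),interpolation=2)]))
```

```text
[ 0.0395107  -0.15475471 -0.16119578] [0.56483776 0.13820339 0.19597873] 1.0013593754126944
```

View pics/w5.png

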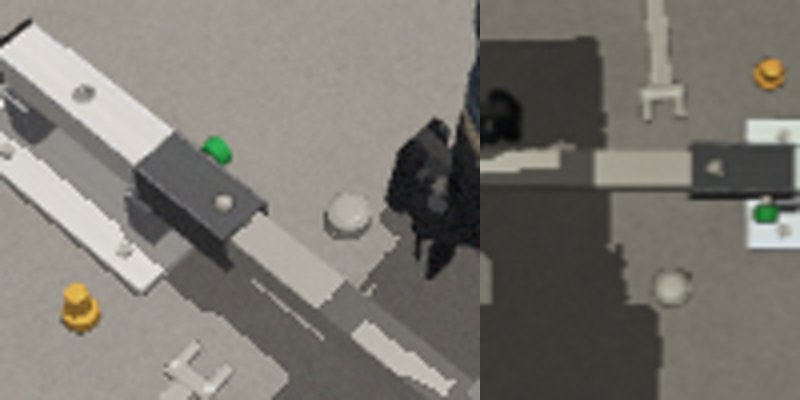

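The button stands up in the collar hole at (224,201). The first hole at (83,93) is empty, the loose items haven't moved, and the gripper is clear.

```bash
python3 -c "
from station import manip
print(manip.sign_off())"
```

```text
the job is handed in; nothing more can be done
None
```

The strut is lengthened and handed in: the button popped up in the collar hole at about 131 mm of draw, held a steady tug of 10–12 N at the wrist, and was then released with the gripper clear.

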